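# Open the ratchet jar rack

## Robot

A 6-joint arm with a two-finger parallel gripper is mounted at the origin on a cart in front of the work surface, level with it; the furniture and walls round the work are solid. World frame = base frame: x ahead of the robot, y to its left, z up, the work surface at z = 0. Lengths are in m, angles in rad, forces in N, time in s.
With the tool pointing down it reaches from about 0.225 to 0.875 m from the base axis. Payload 3.4 kg.
Tool frame: the origin (TCP) lies between the finger pads; the fingertips stand 11 mm ahead of it and the grasp point (between the pads) lies 8 mm behind it; z points along the fingers, y is the line along which they close (so a half turn about z gives the same grasp; the last joint's range is limited). The gripper opens to 85 mm and grips with 20 to 120 N. Pads are 22 mm wide; open, the fingers measure 114 mm over their backs; the gripper's body (76 mm by 85 mm) begins 54 mm behind the grasp point. The pads swing forward as they close: fully open they stand 13 mm farther back than shut.
Start: joints at [1.205, 0.276, 1.505, -0, 1.361, -0.121], TCP at [0.139, 0.558, 0.242] pointing down, gripper open.
Joint ranges: [-2.89, 2.89], [-0.75, 2.08], [0.22, 2.7], [-1.18, 4.32], [0.11, 2.71], [-2.7, 2.7]. Speed limits (rad/s): [2.57, 2.57, 3.14, 3.14, 3.14, 3.14].

## Interface

Orientations are given as [roll, pitch, yaw] about the fixed x, y, z axes, in that order (R = Rz(yaw) Ry(pitch) Rx(roll)).
In Python, from bench import * gives the robot as it stands.
- The arm moves only by the tool jog_arm, never from a script. Its argument "deltas" is a list of rows, each a list of 2 entries, a list of its own where there are three numbers: the shift along the tool's x, y, z in mm, then the turn about the tool's z in rad. A call has 1 to 12 rows; each row shifts and turns the commanded pose from where the row before left it, along the tool's axes as they then stand; what a row does not reach is not made up. A row lasts 1/10 s, in which the tool goes at most 50 mm and 8.59 degrees, less where a joint would pass 70% of its speed; a pose out of reach is approached as far as the arm can. A call with a gripper value outside its range is refused whole. "hand" is the finger opening in mm, from 0 to 85.4, set as the call begins (left out, the last holds). The fingers move at their own pace and stop on an object; "squeeze" is the grip in N (left out, the last holds). Time passes only in rows, so rows that do not move let the fingers close. It gives the time, the measured TCP pose, the force, the opening and the grip force at its end, in the units of the state.
- sense(): the state, without advancing time (a new reading comes with each control period).
- snapshot(name): name is "side" or "top"; returns the picture (420x560x3 uint8, blue, green, red); there is no depth.
- get_calibration(name): a dict with "camera_matrix" (3x3 intrinsics, pixels), "rvec" (rotation vector, rad) and "tvec" (3), from world to camera coordinates, as OpenCV has them. Camera axes: x right, y down, z forward; pixel columns grow to the right and rows downward; lengths in m; the calibration is good to about 2 mm. A picture is of the moment at which its call begins. get_calibration takes no time and is no camera call.
- sign_off(): hands the job in; it is judged then, once.
The state is a dict: "time_s": time; "joint_pos": joint angles; "qd": joint speeds; "joint_torque": joint torques, N m; "tcp_pos": TCP position; "eef_rot": TCP orientation; "contact_force": force on the tool from outside, world axes, zero at the start; "moment": the same for the moment, N m; "finger_gap": finger opening in m; "grasp_force": force on a finger pad.
Only numpy, scipy, OpenCV 4.12 (cv2) and the standard library are available. Lean on these libraries where they do the work, as an engineer would, in place of code of your own. Each camera call takes 0.05 s, during which the arm holds its last target. There are 200 camera calls.

## Task

Make room in the jar rack: with the fingertips press the thumb pad on top of its sliding jaw right down, keep it down, and push the jaw back along the toothed bar, away from the jars, until it meets the end of its travel. Then let the pad spring back up so that the ratchet catches again. Do not force the jaw, grasp nothing, and leave the jars, the seed box, the mug and the tin standing where they are.

Things in the scene. Friction and masses are not known exactly. Their poses are not given: they have to be found in the camera images.
- rack: the jar rack, fixed to the worktop: wooden base 100 x 390 x 12 mm, origin under the centre of the base on the worktop. Its y axis runs along the toothed steel bar, from the fixed wooden end plate (110 mm high, at y = -188 mm) towards the end post (66 mm high, at y = +186 mm); its x axis points across the bar, away from the robot; z up. The rack's yaw differs from run to run (up to 0.4 rad either way)
- jaw (a joint): travel of the grey sliding jaw along the rack's +y axis, in m: 0 tight up to the jars, 0.130 fully back (a hard stop, about 12 mm short of the end post). Starts at 0 to 0.045. The jaw is 92 mm across the bar, 67 mm along it and 104 mm high; it clicks towards the jars, but its pawl stops it going back (after at most 10 mm of slack) unless the thumb pad is pressed. It slides with about 1.5 N of friction when released, and stays where it is left
- pad (a joint): how far the thumb pad on the jaw is pressed down, in m: 0 up, 0.010 fully down; a spring (about 3 N at first, 7 N at the bottom) lifts it again. The pawl clears the teeth from 0.006 on; it must be kept down while the jaw moves
- pad_top (a point): centre of the top of the black ribbed thumb pad, 97 mm above the worktop when up; it moves with the jaw and pad. The pad is 46 mm across the bar and 48 mm along it. It lies between two 8 mm thick upright lips of the jaw, at the two ends along the bar: the gap between the lips is 51 mm and they rise 7 mm above the unpressed pad, so that fingertips pressing the pad can push on the lip. Its other two sides are open
- jaw_face (a point): centre of the jaw's upright face that looks at the jars, 62 mm above the worktop
- jar_a: spice jar, 41 mm diameter, 105 mm tall, loose, standing on the rack's base between end plate and jaw; origin at the centre of its underside
- jar_b: the other spice jar, same size, likewise; jars and seed box change places from run to run
- seed_box: small upright seed carton, 30 x 50 x 82 mm, loose, standing in the same row; origin at the centre of its underside
- mug: mug, 82 mm wide and 114 mm with its handle, 91 mm tall, loose on the worktop in front of the rack; origin at the centre of its underside
- tin: short tin, 75 mm diameter, 58 mm tall, loose on the worktop in front of the rack's open end; origin at the centre of its underside
Mind the look-alikes: they are no part of the job. Leave any orange or pink look-alike of the jar_b alone.

How it is judged:
On the way, in this order (a step that is already met when the one before it is completed fails the run):
1. the thumb pad is pressed down by the fingers while the jaw is still short of its open end (value of joint pad above 0.0065 m and contact force between the fingers and pad above 1 N and value of joint jaw below 0.08 m), for 0.1 s.
2. the jaw is pushed fully back (value of joint jaw above 0.124 m), for 0.1 s.
At the end, for the whole second after the job is handed in: the jaw rests within 8 mm of the end of its travel, the thumb pad is up again (within 2 mm), the jars and the seed box stand upright within 15 mm of where they were, and the mug and the tin within 20 mm (value of joint jaw above 0.122 m and value of joint pad below 0.002 m and velocity of joint jaw between -0.005 and 0.005 m/s and angle between each of jar_a, jar_b, seed_box's own z axis and vertical below 0.1 rad and distance of each of jar_a, jar_b, seed_box from where it was at the start of the episode below 0.015 m and distance of each of mug, tin from where it was at the start of the episode below 0.02 m); the robot touches nothing.
It fails at once if a jar or the seed box is knocked over, lifted or carried (angle between any of jar_a, jar_b, seed_box's own z axis and vertical above 0.5 rad or height (world z) of any of jar_a, jar_b, seed_box above 0.025 m or distance of any of jar_a, jar_b, seed_box from where it was at the start of the episode above 0.03 m).
It fails at once if the mug or the tin is pushed about, lifted or tipped (distance of any of mug, tin from where it was at the start of the episode above 0.03 m or angle between any of mug, tin's own z axis and vertical above 0.5 rad).
It fails at once if the jaw is forced (more than 60 N) (contact force between any of the arm, the fingers and jaw above 60 N).
It also fails if it takes over 48 s, if anything falls off the work surface, if the arm or the gripper's body presses on something with over 40 N, if the wrist force passes 120 N, or if a joint passes its speed limit or range.

## Working session

There is one attempt and no reset: what is moved stays moved. The work goes in short steps, Python scripts to look and compute and a tool call to move; the robot and the scene stay as the last step left them, time stands still between calls to the robot, and variables do not carry over. Pictures are saved under pics/ and viewed, at most 10 in all, crops included, and the job is handed in when it is done.

Besides the shell and the picture viewer there is one more tool, called after ">>>" as name(argument=value, ...), one argument or row to a line, values as JSON. jog_arm: Moves the arm, as the interface text tells. Its arguments: {"type":"object","properties":{"deltas":{"type":"array","items":{"type":"array"}},"hand":{"type":"number"},"squeeze":{"type":"number"}},"required":["deltas"]}

```bash
mkdir -p pics
python3 - <<'E'
from bench import *
import cv2
for n in("top","side"): cv2.imwrite(f"pics/{n}0.png",snapshot(n))
s=sense();print(s["time_s"],s["tcp_pos"],s["eef_rot"],s["finger_gap"])
E
```

```text
0.1 [0.13918489 0.55742898 0.2415276 ] [-3.13995702e+00 -2.29203486e-04  2.89684150e+00] 0.085428517861651
```

View pics/top0.png

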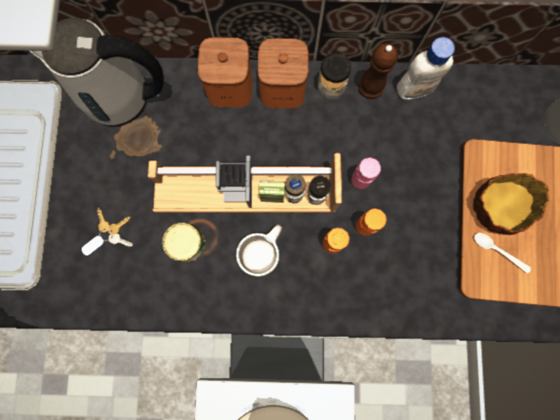

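View pics/side0.png

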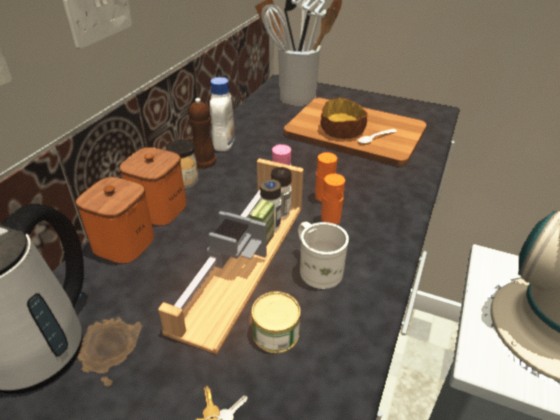

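The top view shows the rack from (153,170), the end post, to (338,180), the end plate. The jaw with its black pad is near (233,177), the seed box at (271,190), and the jars at (296,187) and (319,190). The orange items at (336,240) and (371,222) and the pink one at (366,173) are look-alikes standing outside the rack. Next I'll enlarge the jaw.

```bash
python3 - <<'E'
import cv2
a=cv2.imread("pics/top0.png")[140:230,140:350]
cv2.imwrite("pics/c1.png",cv2.resize(a,None,fx=3.8,fy=3.8,interpolation=cv2.INTER_CUBIC))
E
cat > h.py <<'E'
from bench import *
import cv2,numpy as np
def px2w(n,u,v,z):
    c=get_calibration(n);K=np.array(c["camera_matrix"]);R=cv2.Rodrigues(np.array(c["rvec"],float))[0];t=np.array(c["tvec"],float).ravel()
    d=R.T@np.linalg.inv(K)@[u,v,1];o=-R.T@t
    return o+d*(z-o[2])/d[2]
def w2px(n,P):
    c=get_calibration(n)
    return cv2.projectPoints(np.array(P,float).reshape(-1,3),np.array(c["rvec"],float),np.array(c["tvec"],float),np.array(c["camera_matrix"],float),None)[0].reshape(-1,2)
E
```

```text
(no output)
```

View pics/c1.png

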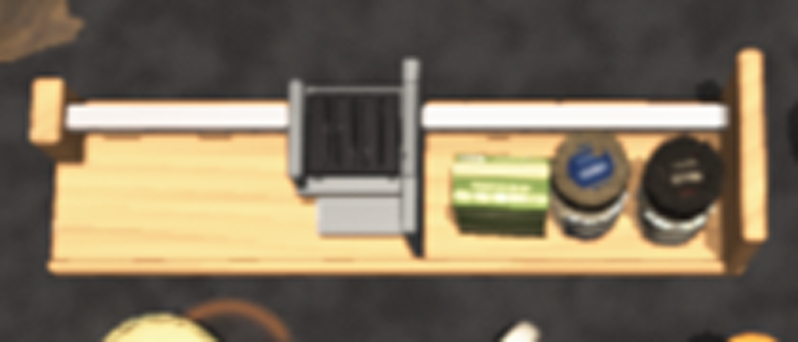

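The crop shows the pad at about (305..402, 92..177), with the left (post-side) lip at 292..303 and the right lip at 403..418.

Run:
```python
from h import *
P=lambda x,y,z:px2w("top",140+(x+.5)/3.8-.5,140+(y+.5)/3.8-.5,z)
pts=dict(baseNL=(50,262,.012),baseNR=(730,262,.012),padFL=(305,92,.097),padFR=(402,92,.097),padNR=(402,177,.097),padNL=(305,177,.097),lipLf=(297,81,.104),lipLn=(297,189,.104),postF=(33,80,.066),postN=(33,143,.066),plateF=(762,50,.11),plateN=(766,238,.11))
W={k:P(*v) for k,v in pts.items()}
for k,v in W.items(): print(k,v.round(4))
for a,b in (("baseNR","baseNL"),("padFR","padFL"),("padNR","padNL")):
    d=W[b]-W[a];print(a,np.linalg.norm(d).round(4),"yaw",np.arctan2(-d[0],d[1]).round(3))
mid=sum(W[k] for k in("padFL","padFR","padNR","padNL"))/4;print(mid)
pf=(W["postF"]+W["postN"])/2;ep=(W["plateF"]+W["plateN"])/2
d=pf-ep;print("axis",np.arctan2(-d[0],d[1]),np.linalg.norm(d[:2]),pf,ep)
```

```text
baseNL [0.4971 0.2717 0.012 ]
baseNR [ 0.5068 -0.1109  0.012 ]
padFL [0.5758 0.1201 0.097 ]
padFR [0.577  0.0697 0.097 ]
padNR [0.5318 0.0679 0.097 ]
padNL [0.5306 0.1179 0.097 ]
lipLf [0.5796 0.1235 0.104 ]
lipLn [0.5226 0.1207 0.104 ]
postF [0.5876 0.2724 0.066 ]
postN [0.5526 0.2696 0.066 ]
plateF [ 0.6002 -0.1153  0.11  ]
plateN [ 0.502  -0.1174  0.11  ]
baseNR 0.3827 yaw 0.025
padFR 0.0505 yaw 0.024
padNR 0.05 yaw 0.025
[0.55379434 0.09391797 0.097     ]
axis -0.049025334622757065 0.38782228952620384 [0.57008779 0.27098409 0.066     ] [ 0.55108229 -0.11637223  0.11      ]
```

>>> jog_arm(
  deltas=[
    [[0,0,0],-0.135],
    [[0,0,0],-0.135],
    [[-28,-32,0],0],
    [[-28,-32,0],0],
    [[-28,-32,0],0],
    [[-28,-32,0],0],
    [[-28,-32,0],0],
    [[-28,-32,0],0],
    [[-28,-32,0],0],
    [[-28,-32,0],0],
    [[-28,-32,0],0],
    [[-28,-32,0],0],
  ],
  hand=0,
  squeeze=20,
)

```text
time_s: 1.3
tcp_pos: [0.428, 0.2435, 0.2421]
eef_rot: [3.142, -0.0, -3.116]
contact_force: [0.7, 0.4, -0.1]
finger_gap: 0.0002
grasp_force: 0.0
```

>>> jog_arm(
  deltas=[
    [[-25,-30,0],0],
    [[-25,-30,0],0],
    [[-25,-30,0],0],
    [[-25,-30,15],0],
    [[-23,-28,20],0],
    [[0,0,25],0],
    [[0,0,20],0],
    [[0,0,12],0],
    [[0,0,0],0],
    [[0,0,0],0],
  ],
)

```text
time_s: 2.3
tcp_pos: [0.5543, 0.1004, 0.1507]
eef_rot: [3.141, 0.001, -3.116]
contact_force: [-0.0, 0.3, 0.2]
finger_gap: 0.0001
grasp_force: 0.0
```

Run:
```python
from h import *
s=sense();print(s["time_s"],s["tcp_pos"],s["eef_rot"])
t,b=snapshot("top"),snapshot("side")
a=cv2.resize(t[130:230,180:290],None,fx=3.6,fy=3.6,interpolation=2);c=cv2.resize(b[140:240,190:300],None,fx=3.6,fy=3.6,interpolation=2)
cv2.imwrite("pics/c2.png",np.hstack([a,c]))
```

```text
2.3 [0.55426452 0.10044265 0.15073119] [ 3.14149850e+00  5.85614568e-04 -3.11597631e+00]
```

View pics/c2.png

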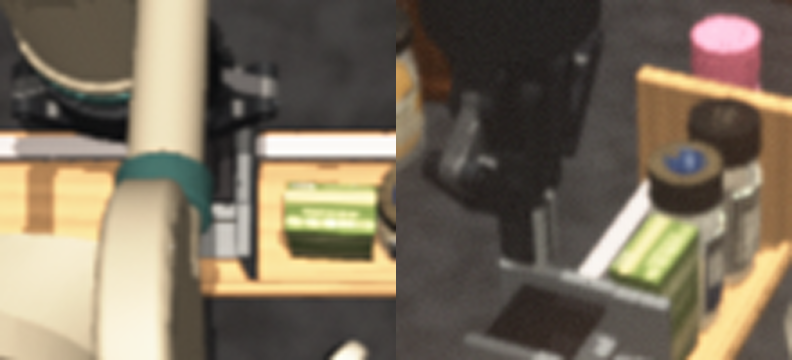

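The crop shows the fingertips at side crop (525,265) and the pad at about (545,320). I'll check that against the projected geometry.

Run:
```python
from h import *
f=lambda u,v:(190+(u-396+.5)/3.6-.5,140+(v+.5)/3.6-.5)
for n,(u,v) in dict(L=(486,338),T=(522,286),R=(606,308),B=(573,356)).items(): print(n,px2w("side",*f(u,v),.097).round(4))
q=w2px("side",[[.554,.094,.097],[.5543,.1004,.1397],[.554,.1,.097]]);print((q-[190,140])*3.6+[396,0])
```

```text
L [0.5747 0.1131 0.097 ]
T [0.5776 0.0719 0.097 ]
R [0.532  0.0702 0.097 ]
B [0.5309 0.1078 0.097 ]
[[541.95651813 324.11825508]
 [529.64939877 262.93704916]
 [536.07727254 331.65824072]]
```

>>> jog_arm(
  deltas=[
    [[0,0,15],0],
    [[0,0,13],0],
    [[0,0,8],0],
    [[0,0,4],0],
    [[0,0,2],0],
    [[0,0,0],0],
    [[0,0,0],0],
  ],
)

```text
time_s: 3.1
tcp_pos: [0.5544, 0.1002, 0.1087]
eef_rot: [3.141, 0.001, -3.116]
contact_force: [0.8, 1.3, -0.1]
finger_gap: -0.0002
grasp_force: 0.0
```

>>> jog_arm(
  deltas=[
    [[0,0,2],0],
    [[0,0,2],0],
    [[0,0,1],0],
    [[0,0,0],0],
    [[0,0,0],0],
  ],
)

```text
time_s: 3.6
tcp_pos: [0.5546, 0.1003, 0.1037]
eef_rot: [3.141, 0.001, -3.116]
contact_force: [-0.2, 0.4, 4.3]
finger_gap: 0.0004
grasp_force: 2.2
```

>>> jog_arm(
  deltas=[
    [[0,0,2],0],
    [[0,0,2],0],
    [[0,0,1],0],
    [[0,0,0],0],
    [[0,0,0],0],
    [[0,0,0],0],
  ],
)

```text
time_s: 4.2
tcp_pos: [0.5547, 0.1003, 0.0987]
eef_rot: [3.141, 0.001, -3.116]
contact_force: [0.3, 0.3, 7.1]
finger_gap: -0.0
grasp_force: 3.1
```

>>> jog_arm(
  deltas=[
    [[0,2,0],0],
    [[0,3,0],0],
    [[0,3,0],0],
    [[0,4,0],0],
    [[0,5,0],0],
    [[0,5,0],0],
    [[0,5,0],0],
    [[0,5,0],0],
    [[0,5,0],0],
    [[0,3,0],0],
    [[0,0,0],0],
  ],
)

```text
time_s: 5.3
tcp_pos: [0.5537, 0.1403, 0.0987]
eef_rot: [-3.141, 0.002, -3.116]
contact_force: [0.9, -0.1, 7.0]
finger_gap: 0.0003
grasp_force: 3.1
```

>>> jog_arm(
  deltas=[
    [[0,3,0],0],
    [[0,5,0],0],
    [[0,6,0],0],
    [[0,6,0],0],
    [[0,6,0],0],
    [[0,6,0],0],
    [[0,6,0],0],
    [[0,6,0],0],
    [[0,5,0],0],
    [[0,3,0],0],
    [[0,0,0],0],
  ],
)

```text
time_s: 6.4
tcp_pos: [0.5524, 0.1924, 0.0987]
eef_rot: [-3.142, 0.002, -3.116]
contact_force: [0.5, 0.1, 6.0]
finger_gap: 0.0003
grasp_force: 3.1
```

>>> jog_arm(
  deltas=[
    [[0,2,0],0],
    [[0,3,0],0],
    [[0,3,0],0],
    [[0,2,0],0],
    [[0,2,0],0],
    [[0,0,0],0],
  ],
)

```text
time_s: 7.0
tcp_pos: [0.5521, 0.204, 0.0987]
eef_rot: [-3.141, 0.002, -3.116]
contact_force: [0.8, -0.0, 6.1]
finger_gap: -0.0002
grasp_force: 3.1
```

>>> jog_arm(
  deltas=[
    [[0,2,0],0],
    [[0,2,0],0],
    [[0,2,0],0],
    [[0,2,0],0],
    [[0,0,0],0],
  ],
)

```text
time_s: 7.5
tcp_pos: [0.5519, 0.212, 0.0987]
eef_rot: [-3.141, 0.002, -3.116]
contact_force: [0.2, -1.4, 5.6]
finger_gap: -0.0001
grasp_force: 3.1
```

>>> jog_arm(
  deltas=[
    [[0,2,0],0],
    [[0,2,0],0],
    [[0,0,0],0],
  ],
)

```text
time_s: 7.8
tcp_pos: [0.5518, 0.216, 0.0987]
eef_rot: [-3.141, 0.002, -3.116]
contact_force: [0.3, -0.9, 5.6]
finger_gap: -0.0004
grasp_force: 3.1
```

>>> jog_arm(
  deltas=[
    [[0,2,0],0],
    [[0,1,0],0],
    [[0,0,0],0],
  ],
)

```text
time_s: 8.1
tcp_pos: [0.5517, 0.2178, 0.0986]
eef_rot: [-3.139, 0.001, -3.115]
contact_force: [0.9, -3.7, 5.5]
finger_gap: 0.0
grasp_force: 3.1
```

>>> jog_arm(
  deltas=[
    [[0,1,0],0],
    [[0,1,0],0],
    [[0,0,0],0],
  ],
)

```text
time_s: 8.4
tcp_pos: [0.5514, 0.2195, 0.0986]
eef_rot: [-3.138, 0.001, -3.115]
contact_force: [0.2, -4.8, 6.0]
finger_gap: -0.0002
grasp_force: 3.1
```

Run:
```python
from h import *
b=snapshot("side")
cv2.imwrite("pics/c3.png",cv2.resize(b[200:340,140:300],None,fx=4,fy=4,interpolation=2))
```

```text
(no output)
```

View pics/c3.png

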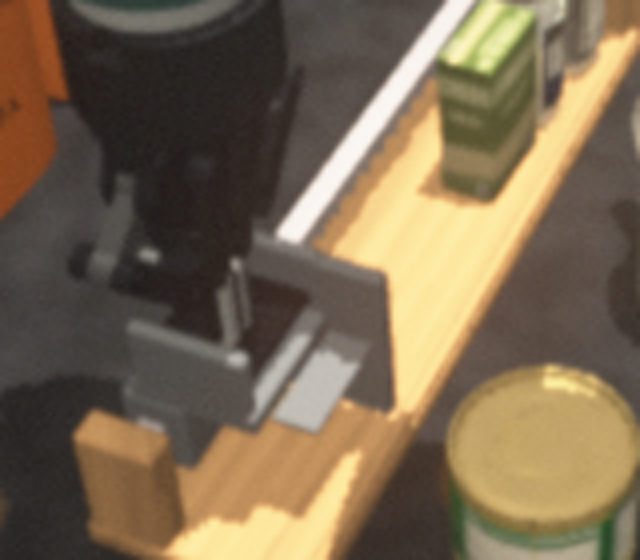

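The jaw is now close to the end post, which is at (125,480) in the crop. The jars and seed box are untouched. I'll push on gently until the force clearly rises at the stop.

>>> jog_arm(
  deltas=[
    [[0,1,0],0],
    [[0,1,0],0],
    [[0,1,0],0],
    [[0,0,0],0],
  ],
)

```text
time_s: 8.85
tcp_pos: [0.5512, 0.2219, 0.0985]
eef_rot: [-3.137, 0.0, -3.115]
contact_force: [0.4, -5.9, 6.8]
finger_gap: 0.0001
grasp_force: 4.0
```

>>> jog_arm(
  deltas=[
    [[0,1,0],0],
    [[0,1,0],0],
    [[0,0,0],0],
  ],
)

```text
time_s: 9.15
tcp_pos: [0.5512, 0.222, 0.0985]
eef_rot: [-3.134, 0.0, -3.114]
contact_force: [1.2, -10.3, 7.5]
finger_gap: 0.0002
grasp_force: 6.3
```

The force is at 10 N with no further motion, so the fingers are on the lip and the jaw is at its stop. I'll relax the 2 mm command lag and lift straight up.

>>> jog_arm(
  deltas=[
    [[0,-1,0],0],
    [[0,-1,0],0],
    [[0,0,-2],0],
    [[0,0,-3],0],
    [[0,0,-4],0],
    [[0,0,-6],0],
    [[0,0,-15],0],
    [[0,0,-30],0],
    [[0,0,-40],0],
    [[0,0,-40],0],
    [[0,0,0],0],
  ],
)

```text
time_s: 10.25
tcp_pos: [0.5535, 0.2257, 0.2442]
eef_rot: [3.138, 0.01, -3.116]
contact_force: [1.2, 0.6, 0.3]
finger_gap: 0.0002
grasp_force: 0.0
```

>>> jog_arm(
  deltas=[
    [[20,30,0],0],
    [[25,40,0],0],
    [[25,40,0],0],
    [[25,40,0],0],
    [[25,40,0],0],
    [[20,20,0],0],
    [[0,0,0],0],
    [[0,0,0],0],
  ],
)

```text
time_s: 11.05
tcp_pos: [0.4047, 0.4308, 0.2374]
eef_rot: [-3.14, -0.001, -3.114]
contact_force: [-0.0, -0.2, 1.0]
finger_gap: 0.0003
grasp_force: 0.0
```

Run:
```python
from h import *
s=sense();print(s["time_s"],s["tcp_pos"],s["contact_force"])
t,b=snapshot("top"),snapshot("side")
cv2.imwrite("pics/t4.png",cv2.resize(t[140:230,140:350],None,fx=3.8,fy=3.8,interpolation=2))
cv2.imwrite("pics/s4.png",b)
```

```text
11.05 [0.40466104 0.43076381 0.2374432 ] [-0.02576913 -0.22143085  1.01009647]
```

View pics/t4.png

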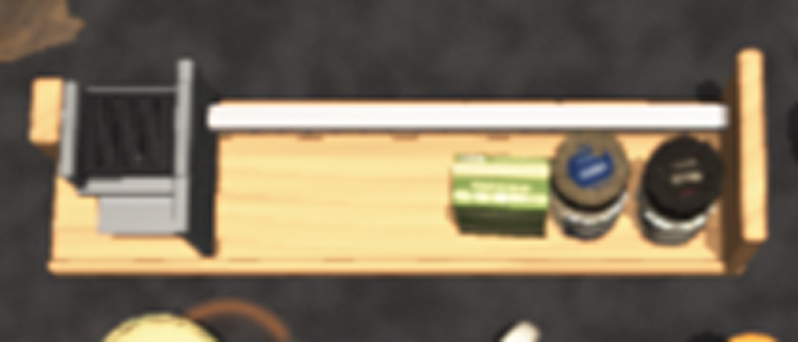

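View pics/s4.png

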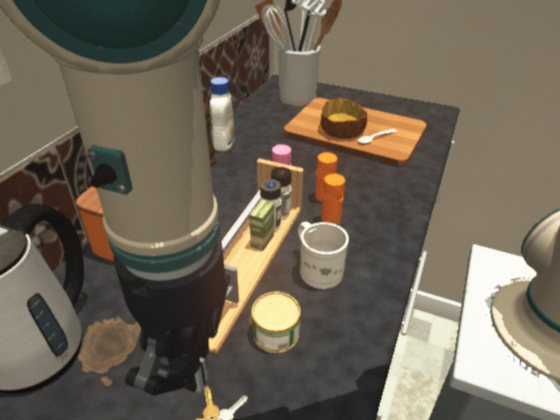

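The final views show the jaw's pad centre at about (128,133) in the crop, 117 mm back and matching the point where the fingers stopped. The pad is clear of the arm, and the seed box, jars, mug and tin are at the same pixels as before.

```bash
python3 -c "
from bench import *
print(sign_off())"
```

```text
the job is handed in; nothing more can be done
None
```

I pressed the thumb pad, pushed the jaw about 117 mm back until it met its stop (10 N), and let the pad go. In the last pictures the jars, seed box, mug and tin had not moved. The job is handed in, but `sign_off()` gave no verdict.

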